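# Drift the stuck brass core out of a ceramic bead

### The job

A brass core is stuck in the ceramic bead clamped in the aluminium press-out stand. Take the square-handled drift from the wooden tool block, find the hole of the guide bush on top of the bead with its tip and push the core out through the bottom into the dish below, going down until the drift's collar rests firmly on the bush, but never leaning on it with more than about two kilos (20 N). Then stand the drift back upright in the empty hole of the tool block, fully home, and leave the other things on the table where they are.

Things in the scene. Friction and masses are not known exactly. Their poses are not given: they have to be found in the camera images.
- stand: Fixed aluminium press-out stand. Origin: centre of its underside, on the table; z up, posts at y = +-43 mm, open towards +-x. Base 110 x 110 x 8 mm with a catch dish on it (60 x 60 mm, walls 12 mm high, floor at 8 mm). The posts' arms (top at 69 mm) clamp a white ceramic bead, 48 mm across, from 50 to 90 mm height on the z axis, with an 18 mm bore right through. A guide bush sits on it.
- bush_zone (a point): Point of the stand, on its z axis 96 mm above the table. The steel guide bush on the bead (ring 34 mm across, hole about 12 mm, no countersink) has its top face at this height or up to 12 mm higher, and its hole up to 4 mm from this point to either side along the stand's y: it was clamped by eye, does not move in use, and this point does not show where. Feel or look for it.
- core: Loose solid brass cylinder, 14 mm diameter, 18 mm long, 24 g, gripped by hidden spring clips in the bead's bore. Origin: centre of its lower, tapered end; z along its axis to the upper end, which starts 79 mm above the table. Too big for the bush: it comes out only downwards. Pushing it takes less than 15 N; it drops into the dish when its upper end is about 57 mm above the table.
- drift: Loose steel drift, 150 g. Origin: centre of the underside of its collar; z up along its axis. Below: round shaft 10 mm diameter, 54 mm long, end chamfered 1 mm. Above: round collar 26 mm diameter, 6 mm thick, then a square handle 18 x 18 mm from 6 to 62 mm above the origin, flats facing x and y. It starts in one hole of the tool block, collar resting on the block.
- drift_tip (a point): Centre of the end of the drift's shaft, 54 mm below the drift's origin.
- holder: Fixed dark wooden tool block, 60 (x) x 150 (y) x 57 mm high. Origin: centre of its underside, on the table. Two vertical holes through it, about 15 mm diameter, at x = 0, y = -45 and +45 mm; one has the drift, the other the reamer.
- hole0 (a point): Mouth centre of the tool block's hole at y = -45 mm, in its top face, 57 mm above the table.
- hole1 (a point): Mouth centre of the tool block's hole at y = +45 mm, in its top face, 57 mm above the table.
- reamer: Loose bystander: steel bead reamer standing in the other hole of the tool block, 68 mm tall above it, round pear-shaped handle up to 26 mm across. Not the drift. Origin at the underside of its shoulder.
- canister: Loose bystander: lidded white ceramic canister, 92 mm diameter, 126 mm high. Origin: centre of its underside.
- crimper: Loose bystander: aluminium lever-action bead crimper, 130 x 35 mm, 68 mm high. Origin: centre of its underside.
- jar: Loose bystander: glass jar with steel cap, 52 mm diameter, 75 mm high. Origin: centre of its underside.
- spool: Loose bystander: wooden spool, 44 mm diameter, 40 mm high. Origin: centre of its underside.
Not all that is in view belongs to the job. Leave any black or red look-alike of the stand alone.

How it is judged:
By the outcome, as a careful person would: the job done as asked, in the order asked, and still so for the second after the job is handed in, with the robot touching nothing.
It also fails if it takes over 72 s, if anything falls off the work surface, if the arm or the gripper's body presses on something with over 40 N, if the wrist force passes 120 N, or if a joint passes its speed limit or range.

### The arm

A 6-joint arm with a two-finger parallel gripper is mounted at the origin on the work surface. World frame = base frame: x ahead of the robot, y to its left, z up, the work surface at z = 0. Lengths are in mm, angles in rad, forces in N, time in s.
With the tool pointing down it reaches from about 275 to 1000 mm from the base axis. Payload 8.4 kg.
Tool frame: the origin (TCP) lies between the finger pads; the fingertips stand 11 mm ahead of it and the grasp point (between the pads) lies 8 mm behind it; z points along the fingers, y is the direction in which the jaws open and shut (so a half turn about z gives the same grasp; the last joint's range is limited). The gripper opens to 85 mm and grips with 20 to 120 N. Pads are 22 mm wide; open, the fingers measure 114 mm over their backs; the gripper's body (76 mm by 85 mm) begins 54 mm behind the grasp point. The pads swing forward as they close: fully open they stand 13 mm farther back than shut.
Start: joints at [-1.316, 0.353, 1.633, -0, 1.155, -0.002], TCP at [158.74, -604.508, 242.281] pointing down, gripper open.
Joint ranges: [-2.63, 2.63], [-0.92, 2.1], [0.06, 2.66], [-1.3, 4.44], [0, 2.69], [-3.02, 3.02]. Speed limits (rad/s): [2.22, 2.22, 2.79, 3.14, 3.14, 3.14].

### API

Orientations are given as [roll, pitch, yaw] about the fixed x, y, z axes, in that order (R = Rz(yaw) Ry(pitch) Rx(roll)).
In Python, from rig import r, eyes gives the robot as it stands. The module is installed in compiled form; this text tells all that it offers.
- The arm moves only by the tool servo_tool, never from a script. Its argument "rows" is a list of rows, each a list of 3 entries, a list of its own where there are three numbers: the shift along the world's x, y, z in cm, then the turn about the world's z in rad, then the finger opening in cm, from 0 to 8.54. A call has 1 to 5 rows; each row shifts and turns the commanded pose from where the row before left it; what a row does not reach is not made up. A row lasts 1/12 s, in which the tool goes at most 41.7 mm and 7.16 degrees, less where a joint would pass 70% of its speed; a pose out of reach is approached as far as the arm can. A call is refused whole if a number of a shift passes 4.17 or a number of a turn 0.125, either way. A call with a gripper value outside its range is refused whole. The fingers move at their own pace and stop on an object; "squeeze" is the grip in N (left out, the last holds). Time passes only in rows, so rows that do not move let the fingers close. It gives the time, the measured TCP pose, the force and the opening at its end, in the units of the state.
- r.sense(): the state, without advancing time (a new reading comes with each control period).
- eyes.grab_frame(name): name is "scene" or "top" or "wrist"; returns a dict with "frame" (400x640x3 uint8, red, green, blue), "depth" (400x640 float32, mm along the optical axis (not along the pixel's ray), 0 where there is no reading), "vertical_fov" (degrees; the focal length in pixels is half the picture's height over the tangent of half this angle, whatever the lens; pixels are square), "cx", "cy" (the principal point, pixels), "D" ([k1, k2, p1, p2, k3] as OpenCV has them; the pictures are not rectified), "camera_from_world" (4x4, takes a point from world to camera coordinates); the wrist camera has in their place "hand_eye" (4x4, takes a point from camera to tool coordinates, whose origin is the TCP and whose axes are the flange's). Camera axes: x right, y down, z forward; pixel columns grow to the right and rows downward; lengths in mm; the calibration is good to about 2 mm. A picture is of the moment at which its call begins: read the wrist's pose just before it.
- r.sign_off(): hands the job in, once; it reports no verdict.
The state is a dict: "clock": time; "qpos": joint angles; "qvel": joint speeds; "joint_efforts": joint torques, N m; "eef_pos": TCP position; "tcp_rot": TCP orientation; "contact_force": force on the tool from outside, world axes, zero at the start; "wrist_torque": the same for the moment, N m; "opening": opening from 0.0 (shut) to 1.0 (fully open).
Only numpy, scipy, OpenCV 4.12 (cv2) and the standard library are available. Lean on these libraries where they do the work, as an engineer would, in place of code of your own. Each camera call takes 0.05 s, during which the arm holds its last target.

## Working session

There is one attempt and no reset: what is moved stays moved. The work goes in short steps, Python scripts to look and compute and a tool call to move; the robot and the scene stay as the last step left them, time stands still between calls to the robot, and variables do not carry over. Pictures are saved under pics/ and viewed, and the job is handed in when it is done.

Besides the shell and the picture viewer there is one more tool, called after "Request:" by a JSON object that holds its "api" and its "payload", one argument or row to a line. servo_tool: Moves the arm, as the interface text tells. Its arguments: {"type":"object","properties":{"rows":{"type":"array"},"squeeze":{"type":"number"}},"required":["rows"]}

```bash
mkdir -p pics; cat > h.py <<'E'
import numpy as np, cv2
from rig import r, eyes
def cam(f):
    h,w=f["frame"].shape[:2]; fl=h/2/np.tan(np.radians(f["vertical_fov"])/2)
    return np.array([[fl,0,f["cx"]],[0,fl,f["cy"]],[0,0,1]]),np.array(f["D"],float)
def grab(name,fn):
    s=r.sense(); f=eyes.grab_frame(name)
    if name=="wrist":
        from scipy.spatial.transform import Rotation as R
        T=np.eye(4);T[:3,:3]=R.from_euler('xyz',s["tcp_rot"]).as_matrix();T[:3,3]=s["eef_pos"]
        f["wfc"]=T@np.array(f["hand_eye"])
    else: f["wfc"]=np.linalg.inv(np.array(f["camera_from_world"]))
    np.save("pics/"+fn+".npy",f,allow_pickle=True)
    cv2.imwrite("pics/"+fn+".png",f["frame"][:,:,::-1]); return f
def load(fn): return np.load("pics/"+fn+".npy",allow_pickle=True).item()
def ray(f,u,v):
    K,D=cam(f); p=cv2.undistortPoints(np.array([[[u,v]]],float),K,D)[0,0]
    return f["wfc"][:3,3], f["wfc"][:3,:3]@np.array([p[0],p[1],1])
def atz(f,u,v,z):
    o,d=ray(f,u,v); return o+d*(z-o[2])/d[2]
def atd(f,u,v):
    o,d=ray(f,u,v); return o+d*f["depth"][int(round(v)),int(round(u))]
def proj(f,P):
    K,D=cam(f); M=np.linalg.inv(f["wfc"]); rv=cv2.Rodrigues(M[:3,:3])[0]
    return cv2.projectPoints(np.array(P,float).reshape(-1,1,3),rv,M[:3,3],K,D)[0][:,0]
def crop(fn,u0,v0,u1,v1,k,out):
    im=cv2.imread("pics/"+fn+".png")[v0:v1,u0:u1]
    cv2.imwrite("pics/"+out+".png",cv2.resize(im,None,fx=k,fy=k,interpolation=cv2.INTER_CUBIC))
E
python3 - <<'E'
from h import *
for n in("scene","top","wrist"):
    f=grab(n,n+"0"); print(n,f["vertical_fov"],np.round(f["wfc"],2).tolist())
s=r.sense(); print({k:np.round(v,3).tolist() for k,v in s.items()})
E
```

```text
scene 46.3547944078436 [[0.59, 0.64, -0.5, 1081.9], [0.81, -0.47, 0.35, -609.76], [-0.01, -0.61, -0.8, 1071.02], [0.0, 0.0, 0.0, 1.0]]
top 48.890954618017034 [[-0.03, -1.0, 0.07, 366.37], [-1.0, 0.03, 0.01, -186.24], [-0.02, -0.07, -1.0, 1514.16], [0.0, 0.0, 0.0, 1.0]]
wrist 70.1967092110933 [[0.25, -0.93, -0.27, 225.93], [-0.97, -0.24, -0.07, -585.92], [-0.0, 0.28, -0.96, 372.62], [0.0, 0.0, 0.0, 1.0]]
{'clock': 0.15, 'qpos': [-1.316, 0.354, 1.634, -0.0, 1.155, -0.002], 'qvel': [0.0, -0.002, -0.002, 0.0, -0.0, 0.001], 'joint_efforts': [0.002, -60.563, -34.234, 0.0, 0.006, 0.0], 'eef_pos': [158.625, -604.204, 241.732], 'tcp_rot': [-3.141, 0.0, 0.257], 'contact_force': [-1.129, 0.088, -0.632], 'wrist_torque': [-0.005, -0.039, -0.061], 'opening': 1.002}
```

View pics/scene0.png

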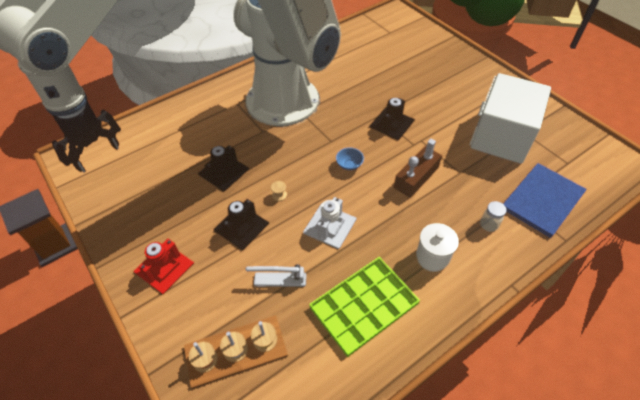

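View pics/top0.png

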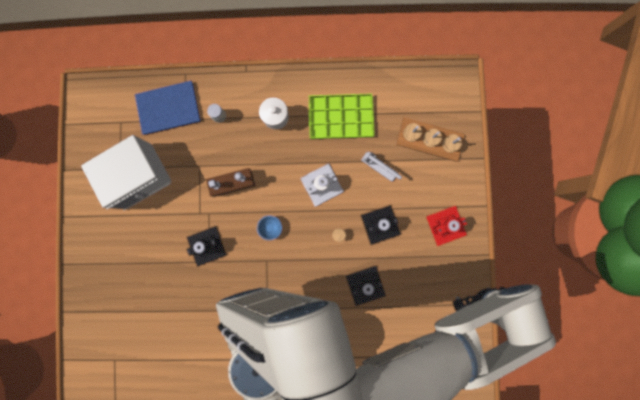

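View pics/wrist0.png

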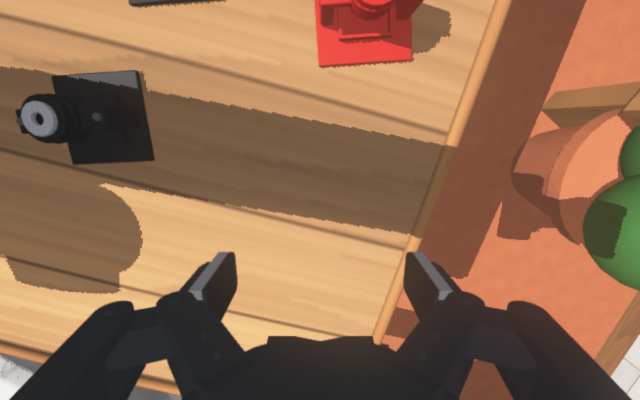

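The aluminium stand is at scene (330,222) / top (322,184). The other candidates are black at (225,165), (240,222) and (395,117), and red at (162,262), so only the silver one fits. The tool block is at scene (418,172) / top (231,182), and I'm enlarging it to tell the drift from the reamer.

```bash
python3 - <<'E'
from h import *
crop("scene0",290,120,450,260,5,"c1"); crop("top0",190,140,360,220,4,"c2")
E
```

```text
(no output)
```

View pics/c1.png

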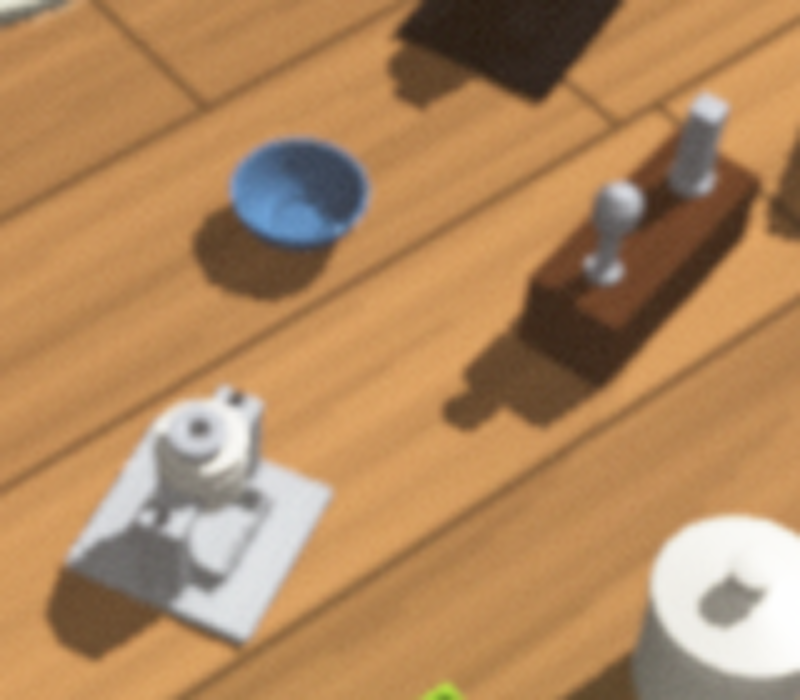

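View pics/c2.png

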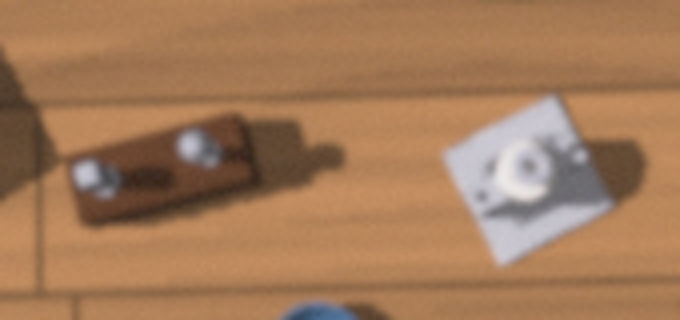

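```bash
python3 - <<'E'
from h import *
t=load("top0"); s=load("scene0")
c2=lambda x,y:(190+x/4-.4,140+y/4-.4)
c1=lambda x,y:(290+x/5-.4,120+y/5-.4)
print("drift top scene z119",atz(s,*c1(710,108),119),"top",atz(t,*c2(93,175),119))
print("reamer z125",atz(s,*c1(615,185),125),atz(t,*c2(193,143),125))
print("block top corners z57", [np.round(atz(t,*c2(x,y),57)[:2],1).tolist() for x,y in((68,160),(240,113),(258,182),(85,225))])
print("stand base z8", [np.round(atz(t,*c2(x,y),8)[:2],1).tolist() for x,y in((443,155),(555,94),(612,206),(502,266))])
for z in(96,102,108): print("bush",z,atz(s,*c1(200,430),z)[:2],atz(t,*c2(530,166),z)[:2])
E
```

```text
drift top scene z119 [517.48560625 176.27762624 119.        ] top [513.43631548 168.71917839 119.        ]
reamer z125 [532.0369172   89.48268541 125.        ] [536.21893019  86.39638746 125.        ]
block top corners z57 [[533.2, 205.6], [568.7, 59.8], [510.2, 45.5], [478.1, 191.6]]
stand base z8 [[534.0, -106.9], [584.3, -204.8], [486.1, -251.0], [437.1, -155.3]]
bush 96 [ 512.89921134 -177.41712942] [ 513.35609754 -181.85747441]
bush 102 [ 516.40070606 -180.07763266] [ 512.7342253  -181.87600701]
bush 108 [ 519.90220079 -182.73813589] [ 512.11235306 -181.89453961]
```

The square-topped handle at scene (431,150) / top (214,184) is the drift, and the pear-shaped one at (413,168) / (238,176) is the reamer. Next I move to look at the bush from the wrist on the way.

Request:
{"api": "servo_tool", "payload": {
  "rows": [
    [[2.4,3.2,0],0,8.54],
    [[2.4,3.2,0],0,8.54],
    [[2.4,3.2,0],0,8.54],
    [[2.4,3.2,0],0,8.54],
    [[2.4,3.2,0],0,8.54]
  ]
}}

```text
clock: 0.57
eef_pos: [279.3, -442.8, 242.1]
tcp_rot: [-3.141, 0.0, 0.256]
contact_force: [1.1, -0.4, 1.1]
opening: 1.001
```

Request:
{"api": "servo_tool", "payload": {
  "rows": [
    [[2.4,3.2,0],0,8.54],
    [[2.4,3.2,0],0,8.54],
    [[2.4,3.2,0],0,8.54],
    [[2.4,3.2,0],0,8.54],
    [[2.4,3.2,0],0,8.54]
  ]
}}

```text
clock: 0.98
eef_pos: [399.4, -282.7, 242.3]
tcp_rot: [3.142, -0.0, 0.257]
contact_force: [1.5, -0.2, 0.1]
opening: 0.996
```

Request:
{"api": "servo_tool", "payload": {
  "rows": [
    [[2.4,3.2,0],0,8.54],
    [[2.4,3.2,0],0,8.54],
    [[2.2,3.0,0],0,8.54],
    [[0,0,0],0,8.54],
    [[0,0,0],0,8.54]
  ]
}}

```text
clock: 1.4
eef_pos: [469.5, -188.9, 242.1]
tcp_rot: [-3.141, 0.0, 0.261]
contact_force: [-0.5, 0.5, -0.0]
opening: 1.002
```

```bash
python3 - <<'E'
from h import *
print(np.round(r.sense()["qpos"],3),r.sense()["contact_force"])
f=grab("wrist","w1"); 
print(proj(f,[[511,-180,102],[511,-180,8]]))
E
```

```text
[-0.385  0.168  1.883 -0.     1.091  0.925] [-0.5070328   0.46941902 -0.01317695]
[[322.85193256 153.18248703]
 [322.10980135 145.576024  ]]
```

View pics/w1.png

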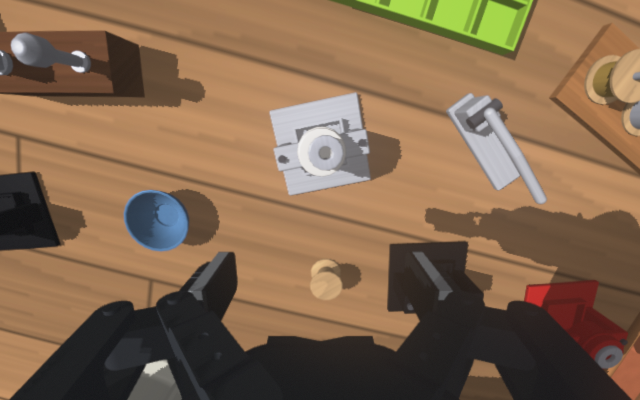

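```bash
python3 - <<'E'
from h import *
crop("w1",265,85,375,200,7,"c3")
f=load("w1"); d=f["depth"]
# height map of bush
for v in range(136,170,3):
    print(v,[ (round(float(atd(f,u,v)[2])) if d[v,u]>0 else -1) for u in range(295,352,3)])
E
```

```text
136 [21, 8, 8, 90, 90, 89, 89, 89, 99, 100, 101, 101, 98, 90, 89, -1, 68, 68, 69]
139 [20, 7, 79, 90, 90, 91, 89, 100, 101, 100, 100, 100, 101, 99, 90, 89, 66, 69, 68]
142 [8, 64, 90, -1, 89, 90, 101, 100, 101, 100, 101, 100, 100, 101, 100, 89, 78, 68, 68]
145 [69, 76, 89, 89, 88, 101, 101, 102, 100, 100, 101, 100, 101, 100, 100, 99, 89, 68, 69]
148 [68, 87, 90, 89, 89, 101, 102, 101, 102, 79, 79, 78, 99, 101, 100, 102, 90, 69, 68]
151 [68, 87, 89, 89, 90, 102, 101, 100, 100, 79, 79, 79, 101, 100, 101, 100, 89, 66, 70]
154 [69, 88, 89, 90, 90, 101, 100, 100, 99, 78, 79, 79, 101, 100, 101, 100, 90, 69, 68]
157 [68, 69, 89, 91, 89, 101, 103, 101, 101, 79, 78, 86, 100, 101, 101, 100, 89, 69, 7]
160 [67, 67, 88, 89, 89, 100, 102, 102, 100, 100, 100, 101, 101, 101, 100, 100, 88, 19, 8]
163 [69, 68, 89, 90, 89, 89, 101, 99, 101, 100, 101, 101, 100, 99, 100, 90, 8, 21, 8]
166 [70, 70, 68, 90, 90, 90, 91, 100, 101, 100, 101, 100, 101, 100, 91, 19, 21, 19, 8]
169 [9, 8, 7, 16, 89, 89, 89, 89, 89, 101, 100, 100, 88, 90, 89, 6, 8, 7, 7]
```

View pics/c3.png

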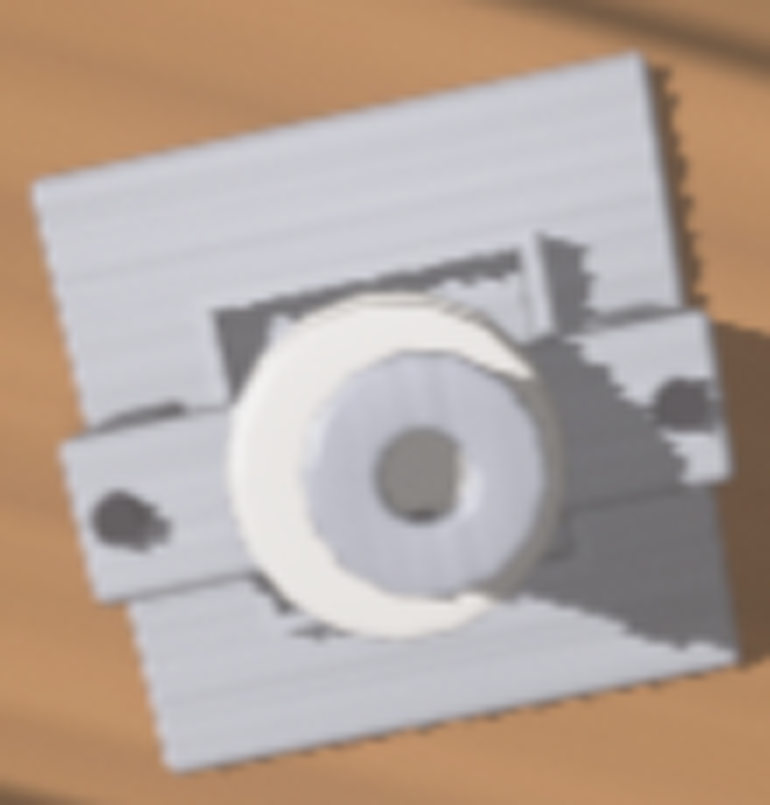

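```bash
python3 - <<'E'
from h import *
f=load("w1")
c3=lambda x,y:(265+x/7-.43,85+y/7-.43)
zs=[atd(f,u,v)[2] for u in range(308,343) for v in range(135,172) if f["depth"][v,u]>0]
zs=np.array(zs); z=np.median(zs[(zs>96)&(zs<108)]); print("bush z",z, "bead", np.median(zs[(zs>86)&(zs<93)]))
print("hole",atz(f,*c3(421,475),z),"ring",atz(f,*c3(425,475),z))
B=[atz(f,*c3(*p),8)[:2] for p in((32,187),(640,52),(738,658),(168,772))]
print("base",np.round(B,1).tolist(),np.mean(B,0))
print("arms",atz(f,*c3(80,523),69),atz(f,*c3(718,393),69), "bead c",atz(f,*c3(395,467),90))
E
```

```text
bush z 100.48911413429451 bead 89.46051934299607
hole [ 511.99522701 -181.57351596  100.48911413] ring [ 512.13471149 -182.09664983  100.48911413]
base [[534.3, -106.6], [582.9, -202.9], [486.3, -251.2], [437.8, -153.8]] [ 510.33704272 -178.61942566]
arms [ 488.85451712 -134.65888654   69.        ] [ 532.33281099 -222.60104872   69.        ] bead c [ 511.17512804 -178.1900814    90.        ]
```

Request:
{"api": "servo_tool", "payload": {
  "rows": [
    [[0,4.1,0],0,8.54],
    [[0,4.1,0],0,8.54],
    [[0,4.1,0],0,8.54],
    [[0,4.1,0],0,8.54],
    [[0,4.1,0],0,8.54]
  ]
}}

```text
clock: 1.87
eef_pos: [468.0, 14.6, 242.3]
tcp_rot: [3.141, 0.0, 0.254]
contact_force: [1.4, 0.2, 0.2]
opening: 1.0
```

Request:
{"api": "servo_tool", "payload": {
  "rows": [
    [[0,4.1,0],0,8.54],
    [[0,4.1,0],0,8.54],
    [[0,4.1,0],0,8.54],
    [[-1.5,3.5,0],0,8.54],
    [[0,0,0],0,8.54]
  ]
}}

```text
clock: 2.28
eef_pos: [452.2, 176.0, 242.2]
tcp_rot: [-3.14, 0.001, 0.259]
contact_force: [0.1, -1.2, -0.5]
opening: 1.003
```

```bash
python3 - <<'E'
from h import *
f=grab("wrist","w2"); print(np.round(r.sense()["eef_pos"],1))
print(proj(f,[[512,170,119],[533,82,125]]))
E
```

```text
[452.8 173.8 242.1]
[[345.09728378 139.00923086]
 [450.64259462 142.44534909]]
```

View pics/w2.png

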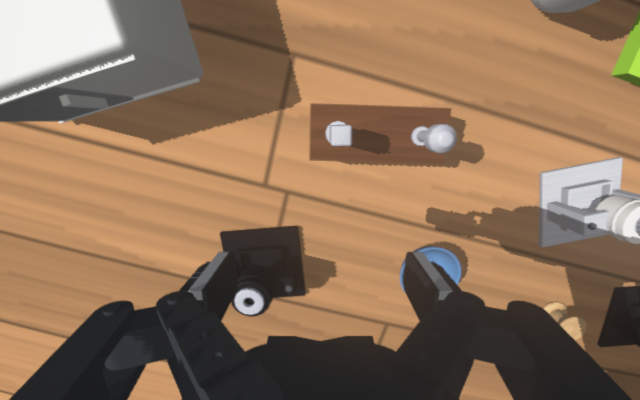

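```bash
python3 - <<'E'
from h import *
crop("w2",300,90,460,180,5,"c4")
E
```

```text
(no output)
```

View pics/c4.png

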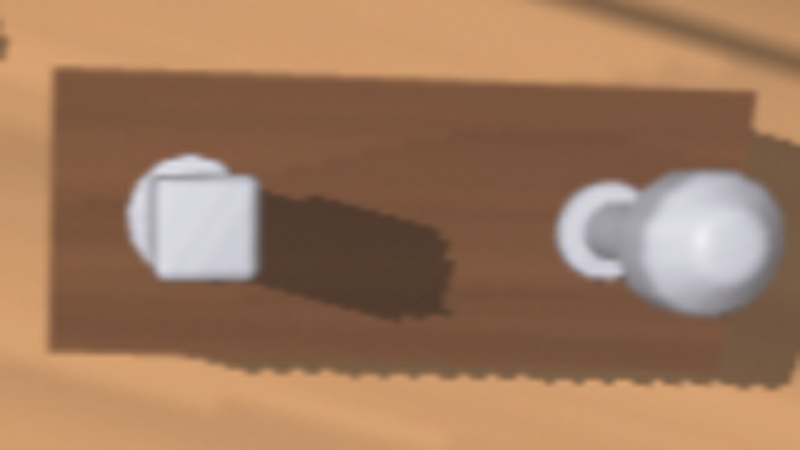

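```bash
python3 - <<'E'
from h import *
f=load("w2")
c=lambda x,y:(300+x/5-.4,90+y/5-.4)
P=[atz(f,*c(*p),119) for p in((156,178),(256,175),(258,279),(155,280))]
print(np.round(P,1).tolist(),np.mean(P,0))
for i in range(4):
    d=P[(i+1)%4]-P[i]; print(np.linalg.norm(d),np.degrees(np.arctan2(d[1],d[0])))
print(atd(f,341,135),"collar",atz(f,*c(180,213),63))
Q=[atz(f,*c(*p),57)[:2] for p in((54,68),(755,92),(48,352))]
print(np.round(Q,1).tolist(), np.degrees(np.arctan2(*(Q[1]-Q[0])[::-1])))
x=(Q[0]-Q[2])/np.linalg.norm(Q[0]-Q[2]); y=np.array([-x[1],x[0]])
print("hole1",(Q[0]+Q[2])/2-y*30, np.linalg.norm(Q[0]-Q[2]),np.linalg.norm(Q[1]-Q[0]))
o,d=f["wfc"][:3,3],0
E
```

```text
[[520.0, 185.1, 119.0], [524.9, 168.6, 119.0], [508.1, 163.3, 119.0], [503.3, 180.7, 119.0]] [514.09457279 174.44935692 119.        ]
17.23537022679447 -73.45687448123648
17.66470869235243 -162.4334231733054
18.083639289762313 105.41387647665711
17.31359182374351 14.791454278818359
[514.380134   174.45523542 119.8064345 ] collar [514.53482221 176.31783055  63.        ]
[[536.3, 209.6], [570.3, 64.6], [478.2, 196.1]] -76.78203716648245
hole1 [513.97889032 173.6421129 ] 59.65584499493467 148.92589821162778
```

```bash
python3 - <<'E'
from h import *
f=grab("wrist","w3"); s=r.sense(); print(np.round(s["eef_pos"],2),np.round(s["tcp_rot"],4),s["clock"])
f=grab("wrist","w3"); s=r.sense(); print(np.round(s["eef_pos"],2),np.round(s["tcp_rot"],4))
crop("w3",300,90,460,180,5,"c5")
E
```

```text
[453.36 172.34 242.12] [3.1411e+00 5.0000e-04 2.5840e-01] 2.3833
[453.73 171.49 242.17] [3.1409e+00 3.0000e-04 2.5690e-01]
```

View pics/c5.png

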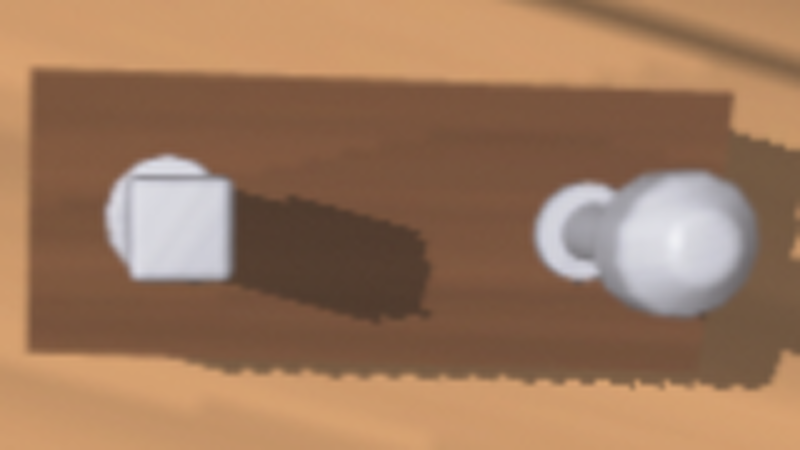

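```bash
python3 - <<'E'
from h import *
for i in range(3): 
    f=grab("wrist","w4"); s=r.sense(); print(np.round(s["eef_pos"],2),np.round(s["tcp_rot"],4))
crop("w4",315,105,355,155,12,"c6")
E
```

```text
[453.93 171.02 242.22] [3.141e+00 2.000e-04 2.556e-01]
[454.1  170.84 242.25] [3.1411e+00 1.0000e-04 2.5480e-01]
[454.17 170.84 242.28] [3.1413 0.     0.2544]
```

View pics/c6.png

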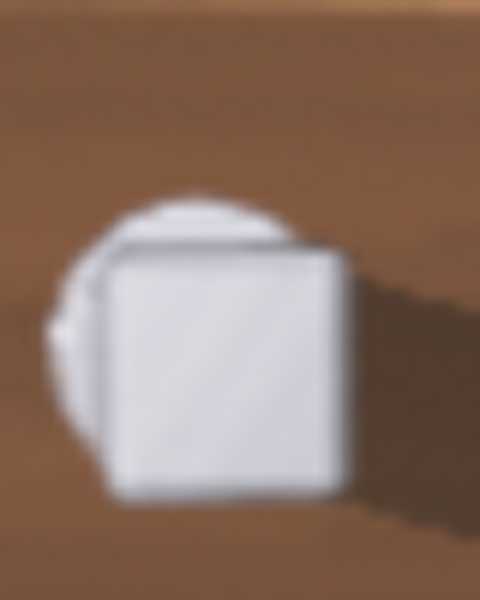

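```bash
python3 - <<'E'
from h import *
f=load("w4")
c=lambda x,y:(315+x/12-.45,105+y/12-.45)
print(f["wfc"][:3,3],atz(f,*c(228,374),119), "left edge mid",atz(f,*c(105,374),119),"R",atz(f,*c(350,374),119))
for p,q in (((103,248),(350,250)),((107,500),(350,498))):
    d=atz(f,*c(*q),119)-atz(f,*c(*p),119); print(np.linalg.norm(d),np.arctan2(d[1],d[0])+np.pi/2)
print("collar (200,320)?", atz(f,*c(183,335),63))
E
```

```text
[521.42072728 189.13085773 373.26714215] [514.20747101 174.80326285 119.        ] left edge mid [511.95620601 183.43655368 119.        ] R [516.44625748 166.23807121 119.        ]
17.756812078388954 0.24767728984198079
17.79596284868476 0.26333520346355943
collar (200,320)? [514.85662152 176.37761652  63.        ]
```

Request:
{"api": "servo_tool", "payload": {
  "rows": [
    [[3.0,0.2,0],0,8.54],
    [[3.0,0.2,0],0,8.54],
    [[0,0,-3.0],0,8.54],
    [[0,0,-3.0],0,8.54],
    [[0,0,0],0,8.54]
  ]
}}

```text
clock: 3.0
eef_pos: [511.4, 173.9, 177.5]
tcp_rot: [3.141, 0.008, 0.254]
contact_force: [-0.9, -0.6, -2.3]
opening: 0.999
```

```bash
python3 - <<'E'
from h import *
for i in range(2): f=grab("wrist","w5"); s=r.sense(); print(np.round(s["eef_pos"],2),np.round(s["tcp_rot"],4))
print(proj(f,[[514.2,174.8,119]]))
E
```

```text
[512.1  174.4  179.92] [3.1411 0.0061 0.2546]
[513.32 175.12 181.89] [3.1413e+00 2.7000e-03 2.5500e-01]
[[320.97988826 221.01543568]]
```

View pics/w5.png

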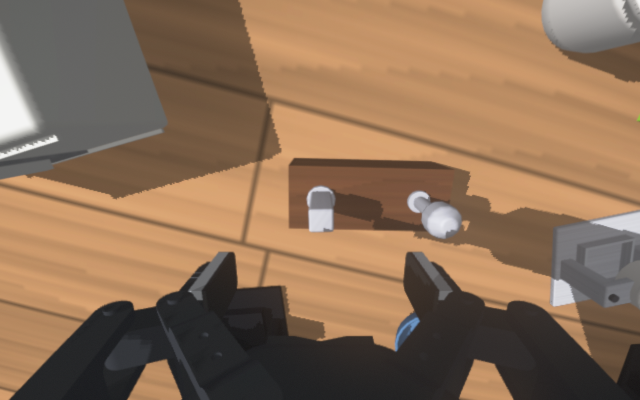

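The drift is centred between the jaws (handle top at (320,219)). Next I descend and grip.

Request:
{"api": "servo_tool", "payload": {
  "rows": [
    [[0,0,-3.0],0,8.54],
    [[0,0,-3.0],0,8.54],
    [[0,0,-2.5],0,8.54],
    [[0,0,-1.0],0,8.54],
    [[0,0,0],0,8.54]
  ]
}}

```text
clock: 3.52
eef_pos: [513.3, 176.0, 86.8]
tcp_rot: [3.141, 0.002, 0.256]
contact_force: [-0.4, -0.4, 0.4]
opening: 1.003
```

Request:
{"api": "servo_tool", "payload": {
  "rows": [
    [[0,0,0],0,4.0],
    [[0,0,0],0,3.0],
    [[0,0,0],0,2.4],
    [[0,0,0],0,2.4],
    [[0,0,0],0,2.4]
  ],
  "squeeze": 20
}}

```text
clock: 3.93
eef_pos: [514.3, 176.7, 88.3]
tcp_rot: [-3.141, -0.002, 0.257]
contact_force: [-0.8, -0.4, -0.8]
opening: 0.301
```

```bash
python3 - <<'E'
from h import *
f=grab("wrist","w6"); s=r.sense(); print(np.round(s["eef_pos"],2),np.round(s["tcp_rot"],4),s["opening"],s["contact_force"])
print(proj(f,[[514.2,174.8,119]]))
E
```

```text
[514.12 176.65  88.04] [-3.1415e+00 -1.2000e-03  2.5690e-01] 0.28380496482254447 [0.87566696 0.42909771 0.23000848]
[[325.89025083 302.18032397]]
```

View pics/w6.png

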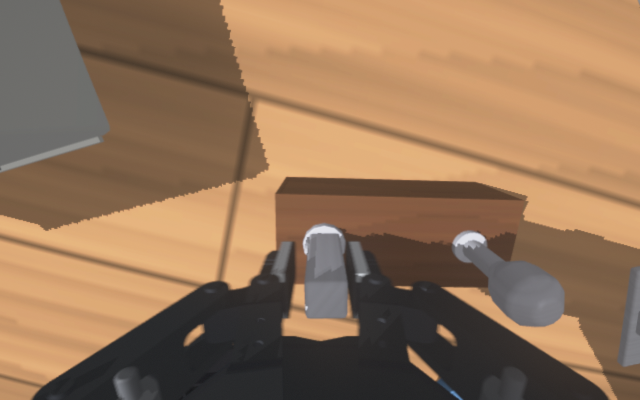

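Jaw midline is near column 321 and the handle's near 325, so I shift about 1.5 mm and then close.

Request:
{"api": "servo_tool", "payload": {
  "rows": [
    [[0,-0.15,0],0,2.4],
    [[0,0,0],0,1.5],
    [[0,0,0],0,1.0],
    [[0,0,0],0,1.0],
    [[0,0,0],0,1.0]
  ],
  "squeeze": 80
}}

```text
clock: 4.4
eef_pos: [513.8, 174.9, 87.6]
tcp_rot: [3.141, -0.0, 0.257]
contact_force: [-1.2, -1.6, 4.4]
opening: 0.202
```

Request:
{"api": "servo_tool", "payload": {
  "rows": [
    [[0,0,0],0,1.0],
    [[0,0,0],0,1.0],
    [[0,0,0],0,1.0]
  ],
  "squeeze": 80
}}

```text
clock: 4.65
eef_pos: [513.8, 174.9, 87.6]
tcp_rot: [3.141, -0.0, 0.257]
contact_force: [-2.1, -1.7, 5.8]
opening: 0.203
```

```bash
python3 - <<'E'
from h import *
f=grab("wrist","w7"); s=r.sense(); print({k:np.round(v,3).tolist() for k,v in s.items()})
crop("w7",240,160,400,340,4,"c7")
E
```

```text
{'clock': 4.7, 'qpos': [0.325, 0.427, 1.931, -0.0, 0.783, 1.639], 'qvel': [0.001, 0.001, 0.001, -0.002, -0.001, -0.001], 'joint_efforts': [0.4, -53.258, -23.991, 0.163, -0.572, 0.008], 'eef_pos': [513.819, 174.9, 87.641], 'tcp_rot': [3.141, -0.0, 0.257], 'contact_force': [-1.646, -1.455, 5.627], 'wrist_torque': [-0.202, 0.246, 0.035], 'opening': 0.198}
```

View pics/c7.png

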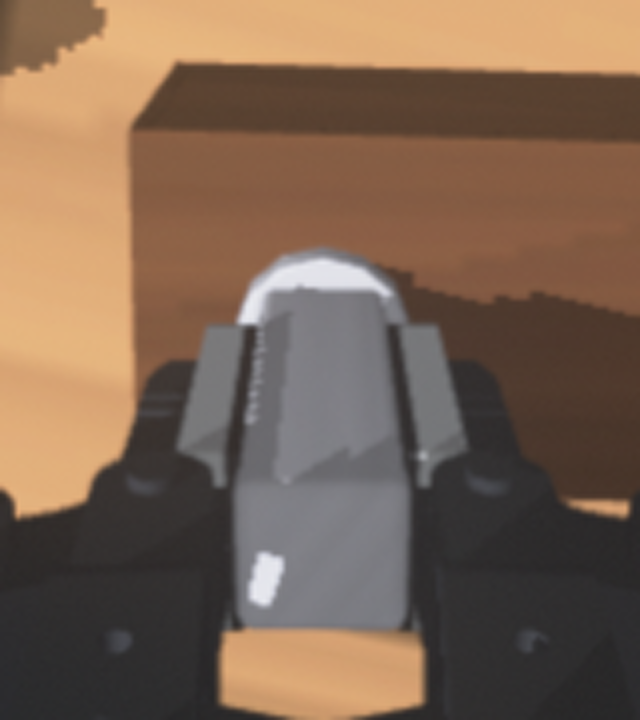

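Gripped: opening 17 mm, with the collar still flush on the block. I lift straight up.

Request:
{"api": "servo_tool", "payload": {
  "rows": [
    [[0,0,1.0],0,1.0],
    [[0,0,2.5],0,1.0],
    [[0,0,3.5],0,1.0],
    [[0,0,3.5],0,1.0],
    [[0,0,3.5],0,1.0]
  ]
}}

```text
clock: 5.12
eef_pos: [513.1, 174.8, 229.0]
tcp_rot: [3.142, 0.001, 0.257]
contact_force: [1.0, -0.6, -2.4]
opening: 0.201
```

Request:
{"api": "servo_tool", "payload": {
  "rows": [
    [[0,-1.0,1.0],0,1.0],
    [[0,-3.0,0],0,1.0],
    [[0,-4.0,0],0,1.0],
    [[0,-4.0,0],0,1.0],
    [[0,-4.0,0],0,1.0]
  ]
}}

```text
clock: 5.53
eef_pos: [512.9, 13.4, 237.3]
tcp_rot: [3.142, 0.0, 0.258]
contact_force: [0.6, -0.3, -1.7]
opening: 0.201
```

Request:
{"api": "servo_tool", "payload": {
  "rows": [
    [[0,-4.0,0],0,1.0],
    [[0,-4.0,0],0,1.0],
    [[0,-4.0,0],0,1.0],
    [[0,-3.5,0],0,1.0],
    [[0,-2.5,0],0,1.0]
  ]
}}

```text
clock: 5.95
eef_pos: [512.8, -168.1, 237.1]
tcp_rot: [3.141, 0.001, 0.255]
contact_force: [0.1, 0.6, -1.7]
opening: 0.196
```

Request:
{"api": "servo_tool", "payload": {
  "rows": [
    [[0,-1.2,0],0,1.0],
    [[0,0,0],0,1.0],
    [[0,0,0],0,1.0],
    [[0,0,0],0,1.0],
    [[0,0,0],0,1.0]
  ]
}}

```text
clock: 6.37
eef_pos: [513.7, -175.7, 237.2]
tcp_rot: [-3.141, 0.0, 0.258]
contact_force: [0.9, 0.1, -0.6]
opening: 0.198
```

```bash
python3 - <<'E'
from h import *
f=grab("wrist","w8"); s=r.sense(); print({k:np.round(v,3).tolist() for k,v in s.items()})
E
```

```text
{'clock': 6.417, 'qpos': [-0.332, 0.231, 1.814, 0.0, 1.096, 0.98], 'qvel': [0.0, 0.001, -0.004, -0.003, -0.001, -0.002], 'joint_efforts': [-0.367, -51.122, -33.59, -0.011, 0.005, 0.009], 'eef_pos': [513.744, -175.742, 237.247], 'tcp_rot': [-3.141, 0.0, 0.258], 'contact_force': [0.248, -0.232, -1.05], 'wrist_torque': [0.027, -0.008, -0.01], 'opening': 0.198}
```

View pics/w8.png

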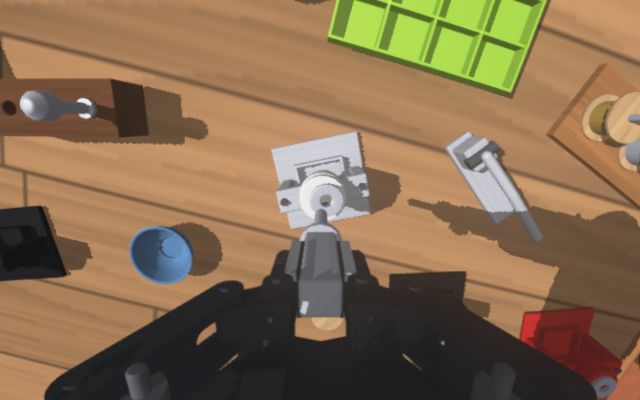

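Request:
{"api": "servo_tool", "payload": {
  "rows": [
    [[-0.1,-0.5,-1.5],0,1.0],
    [[0,0,-1.5],0,1.0],
    [[0,0,-0.5],0,1.0],
    [[0,0,0],0,1.0],
    [[0,0,0],0,1.0]
  ]
}}

```text
clock: 6.83
eef_pos: [512.8, -181.4, 202.4]
tcp_rot: [-3.141, 0.0, 0.258]
contact_force: [-0.2, -0.6, -1.4]
opening: 0.198
```

Request:
{"api": "servo_tool", "payload": {
  "rows": [
    [[0,0,0],0,1.0],
    [[0,0,0],0,1.0],
    [[0,0,0],0,1.0]
  ]
}}

```text
clock: 7.08
eef_pos: [513.1, -182.0, 203.0]
tcp_rot: [3.141, -0.001, 0.257]
contact_force: [0.2, 0.1, -1.7]
opening: 0.199
```

```bash
python3 - <<'E'
from h import *
f=grab("wrist","w9"); s=r.sense(); print(np.round(s["eef_pos"],2),np.round(s["tcp_rot"],4),s["contact_force"])
crop("w9",270,130,380,240,7,"c9")
E
```

```text
[ 513.04 -182.04  202.85] [ 3.1411e+00 -8.0000e-04  2.5690e-01] [-0.30822231  0.8131315  -1.32344929]
```

View pics/c9.png

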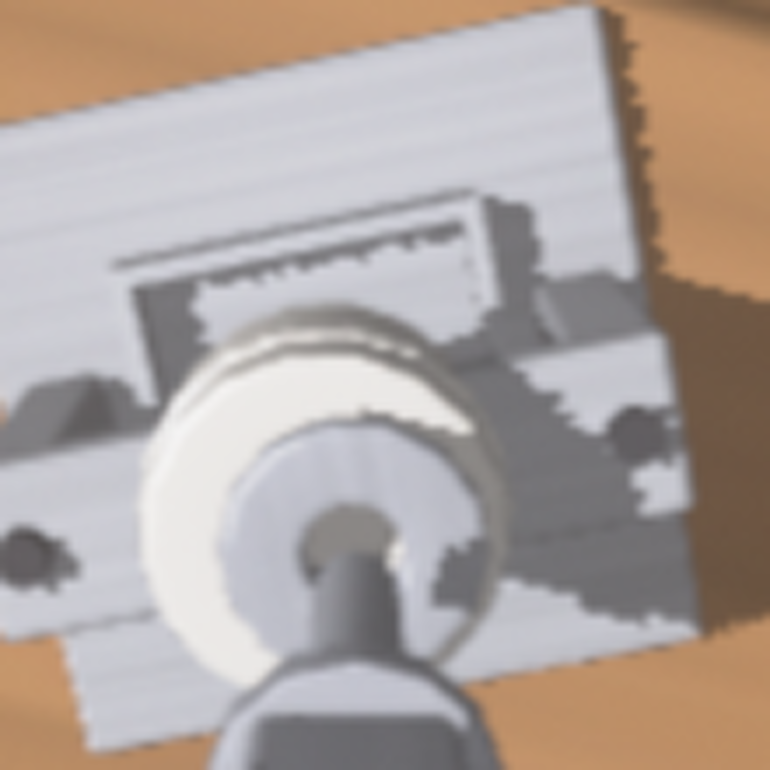

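```bash
cat > ov.py <<'E'
from h import *
def circ(c,rr,z):
    a=np.linspace(0,2*np.pi,60); return np.c_[c[0]+rr*np.cos(a),c[1]+rr*np.sin(a),0*a+z]
def overlay(fn,win,k,items,out):
    f=load(fn); u0,v0,u1,v1=win
    im=cv2.resize(cv2.imread("pics/"+fn+".png")[v0:v1,u0:u1],None,fx=k,fy=k,interpolation=cv2.INTER_CUBIC)
    for c,rr,z,col in items:
        p=proj(f,circ(c,rr,z)); q=((p+.5-[u0,v0])*k-.5)
        cv2.polylines(im,[np.round(q).astype(int)],True,col,1,cv2.LINE_AA)
    cv2.imwrite("pics/"+out+".png",im)
E
python3 - <<'E'
from ov import *
t=(513.04,-182.04); zt=202.85-84.6; H=(512.0,-181.6)
overlay("w9",(290,170,350,240),11,[(t,4,zt,(0,0,255)),(t,5,zt+1,(0,0,255)),(t,13,zt+54,(0,0,255)),(t,13,zt+60,(0,255,255)),(H,6,100.5,(0,255,0)),(H,17,100.5,(0,255,0))],"o9")
E
```

```text
(no output)
```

View pics/o9.png

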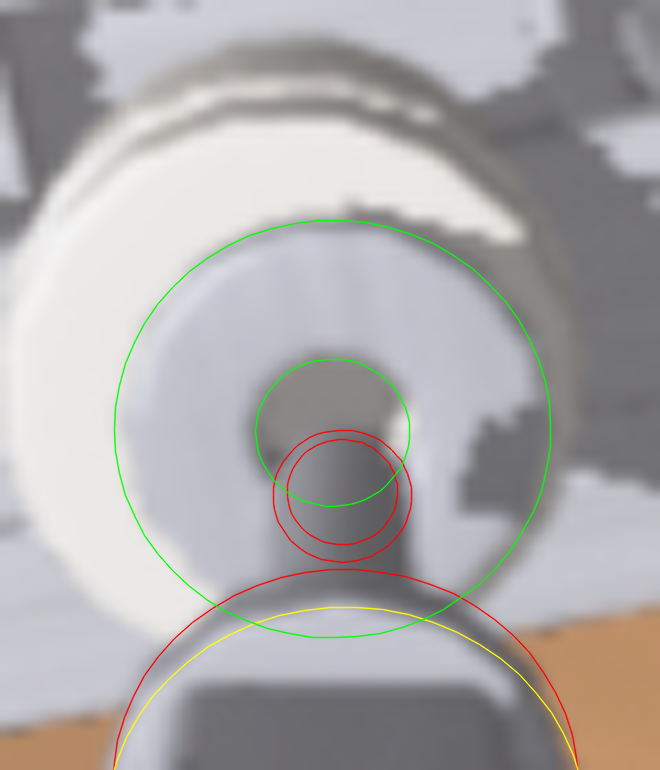

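Request:
{"api": "servo_tool", "payload": {
  "rows": [
    [[-0.07,0.05,-0.7],0,1.0],
    [[0,0,-0.6],0,1.0],
    [[0,0,0],0,1.0],
    [[0,0,0],0,1.0],
    [[0,0,0],0,1.0]
  ]
}}

```text
clock: 7.55
eef_pos: [512.0, -181.5, 189.1]
tcp_rot: [-3.141, 0.0, 0.257]
contact_force: [0.1, -0.1, -2.1]
opening: 0.203
```

Request:
{"api": "servo_tool", "payload": {
  "rows": [
    [[0,0,0],0,1.0],
    [[0,0,0],0,1.0],
    [[0,0,0],0,1.0]
  ]
}}

```text
clock: 7.8
eef_pos: [512.2, -181.6, 189.4]
tcp_rot: [3.141, -0.0, 0.257]
contact_force: [-0.6, -0.3, -2.4]
opening: 0.198
```

```bash
python3 - <<'E'
from ov import *
f=grab("wrist","w10"); s=r.sense(); print(np.round(s["eef_pos"],2),np.round(s["tcp_rot"],4),s["contact_force"])
p=s["eef_pos"]; t=p[:2]; zt=p[2]-84.6; H=(512.3,-181.55)
overlay("w10",(290,190,350,250),11,[(t,4,zt,(0,0,255)),(t,5,zt+1,(0,0,255)),(H,6,100.5,(0,255,0)),(H,17,100.5,(0,255,0))],"o10")
crop("w10",290,190,350,250,11,"c10")
E
```

```text
[ 512.14 -181.55  189.43] [ 3.1414e+00 -2.0000e-04  2.5680e-01] [ 0.11991557 -0.49146475 -1.73503948]
```

View pics/o10.png

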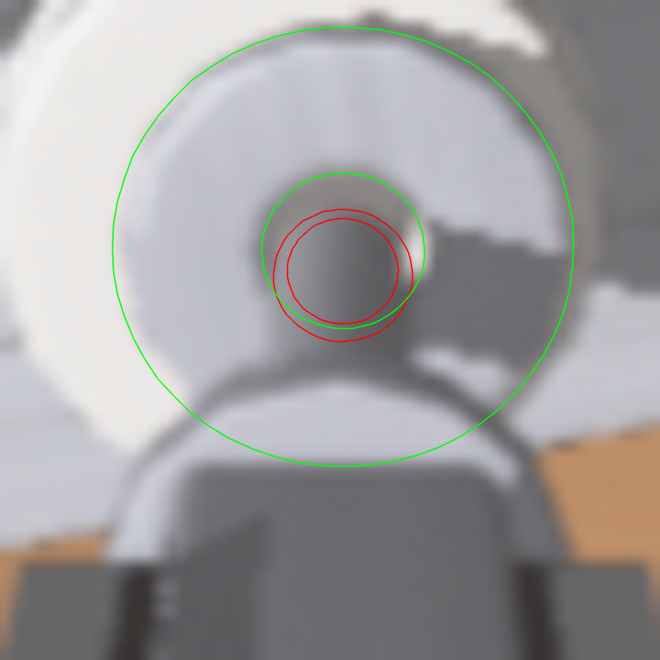

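View pics/c10.png

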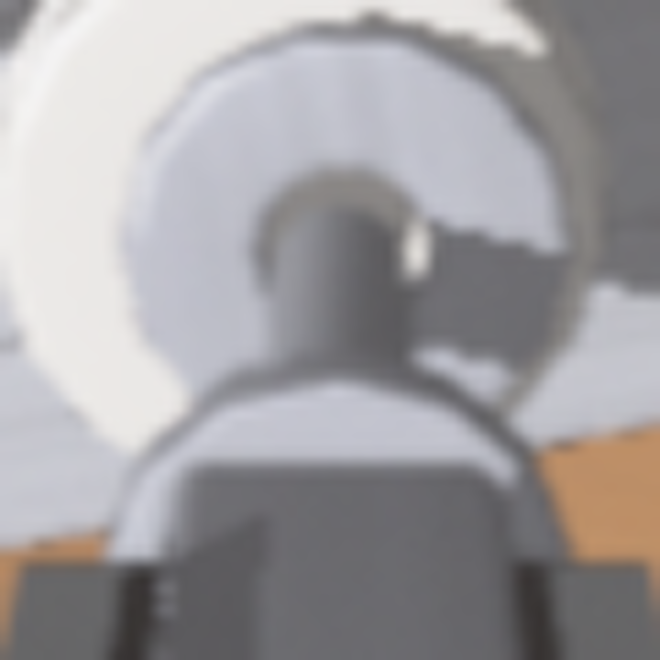

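Request:
{"api": "servo_tool", "payload": {
  "rows": [
    [[0.04,0.03,-0.2],0,1.0],
    [[0,0,-0.2],0,1.0],
    [[0,0,-0.1],0,1.0],
    [[0,0,-0.1],0,1.0],
    [[0,0,0],0,1.0]
  ]
}}

```text
clock: 8.27
eef_pos: [512.3, -181.1, 183.0]
tcp_rot: [-3.141, 0.0, 0.257]
contact_force: [-0.2, 0.7, -1.6]
opening: 0.204
```

Request:
{"api": "servo_tool", "payload": {
  "rows": [
    [[0,0,-0.1],0,1.0],
    [[0,0,-0.1],0,1.0],
    [[0,0,-0.1],0,1.0],
    [[0,0,-0.1],0,1.0],
    [[0,0,0],0,1.0]
  ]
}}

```text
clock: 8.68
eef_pos: [512.3, -181.2, 179.0]
tcp_rot: [-3.141, 0.0, 0.257]
contact_force: [0.7, 0.7, -2.0]
opening: 0.2
```

The tip is about 6 mm inside the bush with no contact force. I continue to the core (top at 79 mm, which is TCP ≈163.6).

Request:
{"api": "servo_tool", "payload": {
  "rows": [
    [[0,0,-0.3],0,1.0],
    [[0,0,-0.3],0,1.0],
    [[0,0,-0.3],0,1.0],
    [[0,0,-0.2],0,1.0],
    [[0,0,0],0,1.0]
  ]
}}

```text
clock: 9.1
eef_pos: [512.1, -181.1, 167.6]
tcp_rot: [-3.141, 0.001, 0.257]
contact_force: [-0.6, 0.7, -1.2]
opening: 0.198
```

Request:
{"api": "servo_tool", "payload": {
  "rows": [
    [[0,0,-0.15],0,1.0],
    [[0,0,-0.15],0,1.0],
    [[0,0,-0.15],0,1.0],
    [[0,0,-0.1],0,1.0],
    [[0,0,0],0,1.0]
  ]
}}

```text
clock: 9.52
eef_pos: [512.9, -181.4, 163.1]
tcp_rot: [3.141, -0.001, 0.257]
contact_force: [0.4, 0.2, 2.0]
opening: 0.196
```

Request:
{"api": "servo_tool", "payload": {
  "rows": [
    [[0,0,-0.08],0,1.0],
    [[0,0,-0.08],0,1.0],
    [[0,0,-0.08],0,1.0]
  ]
}}

```text
clock: 9.77
eef_pos: [512.9, -181.4, 160.8]
tcp_rot: [3.141, -0.001, 0.257]
contact_force: [0.5, 1.2, 4.7]
opening: 0.198
```

Request:
{"api": "servo_tool", "payload": {
  "rows": [
    [[0,0,-0.1],0,1.0],
    [[0,0,-0.1],0,1.0],
    [[0,0,-0.1],0,1.0],
    [[0,0,-0.1],0,1.0],
    [[0,0,-0.1],0,1.0]
  ]
}}

```text
clock: 10.18
eef_pos: [512.2, -181.1, 155.1]
tcp_rot: [-3.141, 0.0, 0.257]
contact_force: [0.9, 0.5, 1.8]
opening: 0.203
```

Request:
{"api": "servo_tool", "payload": {
  "rows": [
    [[0,0,-0.1],0,1.0],
    [[0,0,-0.1],0,1.0],
    [[0,0,-0.1],0,1.0],
    [[0,0,-0.1],0,1.0],
    [[0,0,-0.1],0,1.0]
  ]
}}

```text
clock: 10.6
eef_pos: [512.4, -181.2, 150.3]
tcp_rot: [-3.142, 0.0, 0.257]
contact_force: [0.4, -0.3, 0.8]
opening: 0.198
```

Request:
{"api": "servo_tool", "payload": {
  "rows": [
    [[0,0,-0.1],0,1.0],
    [[0,0,-0.1],0,1.0],
    [[0,0,-0.1],0,1.0],
    [[0,0,-0.1],0,1.0],
    [[0,0,-0.1],0,1.0]
  ]
}}

```text
clock: 11.02
eef_pos: [512.4, -181.2, 145.2]
tcp_rot: [-3.142, 0.0, 0.257]
contact_force: [0.3, -0.5, 1.5]
opening: 0.201
```

Request:
{"api": "servo_tool", "payload": {
  "rows": [
    [[0,0,-0.1],0,1.0],
    [[0,0,-0.1],0,1.0],
    [[0,0,-0.1],0,1.0],
    [[0,0,-0.1],0,1.0],
    [[0,0,-0.1],0,1.0]
  ]
}}

```text
clock: 11.43
eef_pos: [512.1, -181.1, 140.0]
tcp_rot: [-3.141, 0.001, 0.257]
contact_force: [0.3, 0.2, -1.6]
opening: 0.202
```

Request:
{"api": "servo_tool", "payload": {
  "rows": [
    [[0,0,-0.1],0,1.0],
    [[0,0,-0.1],0,1.0],
    [[0,0,-0.1],0,1.0],
    [[0,0,-0.1],0,1.0],
    [[0,0,-0.1],0,1.0]
  ]
}}

```text
clock: 11.85
eef_pos: [512.4, -181.2, 135.3]
tcp_rot: [-3.142, 0.0, 0.257]
contact_force: [0.3, 0.6, -2.2]
opening: 0.202
```

Request:
{"api": "servo_tool", "payload": {
  "rows": [
    [[0,0,-0.05],0,1.0],
    [[0,0,-0.05],0,1.0],
    [[0,0,-0.05],0,1.0],
    [[0,0,0],0,1.0]
  ]
}}

```text
clock: 12.18
eef_pos: [512.4, -181.2, 133.8]
tcp_rot: [-3.142, 0.0, 0.257]
contact_force: [-0.9, 0.9, -1.4]
opening: 0.203
```

Request:
{"api": "servo_tool", "payload": {
  "rows": [
    [[0,0,-0.05],0,1.0],
    [[0,0,-0.05],0,1.0],
    [[0,0,-0.05],0,1.0],
    [[0,0,0],0,1.0]
  ]
}}

```text
clock: 12.52
eef_pos: [512.4, -181.2, 132.3]
tcp_rot: [-3.142, 0.0, 0.257]
contact_force: [-0.1, 1.1, -1.4]
opening: 0.2
```

Request:
{"api": "servo_tool", "payload": {
  "rows": [
    [[0,0,-0.04],0,1.0],
    [[0,0,-0.04],0,1.0],
    [[0,0,0],0,1.0]
  ]
}}

```text
clock: 12.77
eef_pos: [512.5, -181.2, 131.7]
tcp_rot: [3.142, -0.0, 0.257]
contact_force: [-0.7, -0.3, -0.0]
opening: 0.199
```

Request:
{"api": "servo_tool", "payload": {
  "rows": [
    [[0,0,-0.03],0,1.0],
    [[0,0,0],0,1.0]
  ]
}}

```text
clock: 12.93
eef_pos: [512.6, -181.2, 131.6]
tcp_rot: [3.141, -0.0, 0.257]
contact_force: [-1.5, 1.5, 4.5]
opening: 0.202
```

Request:
{"api": "servo_tool", "payload": {
  "rows": [
    [[0,0,-0.03],0,1.0],
    [[0,0,0],0,1.0]
  ]
}}

```text
clock: 13.1
eef_pos: [512.6, -181.2, 131.6]
tcp_rot: [3.141, -0.0, 0.257]
contact_force: [-2.1, 1.8, 7.0]
opening: 0.201
```

Request:
{"api": "servo_tool", "payload": {
  "rows": [
    [[0,0,-0.03],0,1.0],
    [[0,0,0],0,1.0],
    [[0,0,0],0,1.0]
  ]
}}

```text
clock: 13.35
eef_pos: [512.7, -181.3, 131.5]
tcp_rot: [3.141, -0.001, 0.257]
contact_force: [-2.7, 0.6, 10.2]
opening: 0.2
```

```bash
python3 - <<'E'
from h import *
s=r.sense(); print(np.round(s["eef_pos"],2),s["contact_force"],s["wrist_torque"])
f=grab("wrist","w11"); crop("w11",240,150,400,290,5,"c11")
f=grab("scene","s11"); crop("s11",290,160,390,250,8,"cs11")
E
```

```text
[ 512.67 -181.28  131.55] [-2.7096997   0.60726587 10.22358837] [0.26136625 0.55735376 0.04509085]
```

View pics/c11.png

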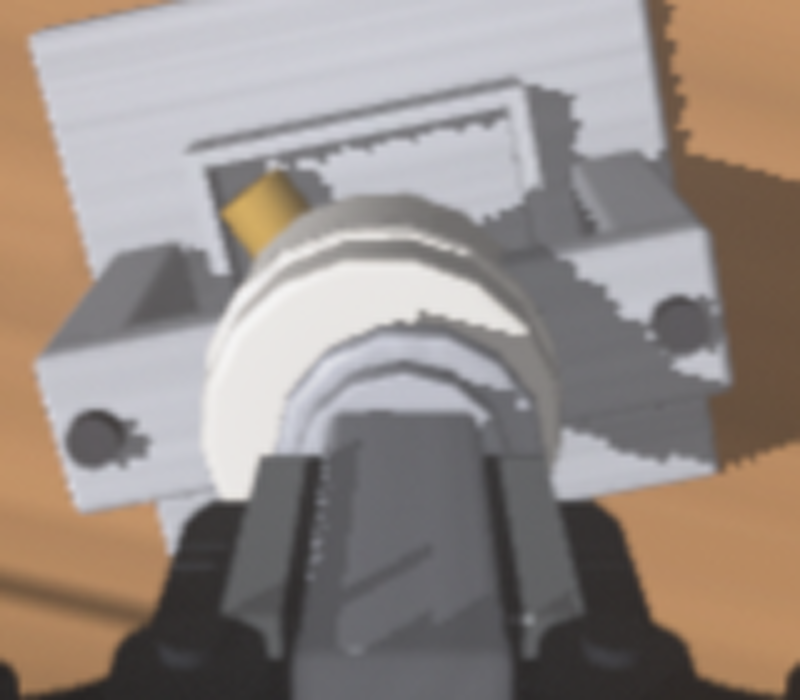

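View pics/cs11.png

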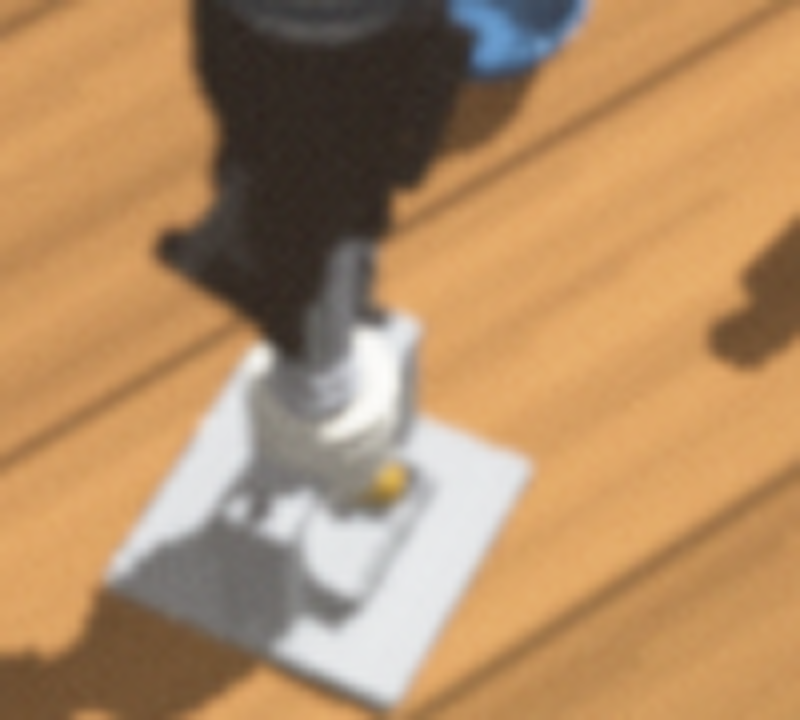

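The brass core lies in the dish at crop (265,212), and the collar sits on the bush at about 12 N net. I withdraw and go back to the block.

Request:
{"api": "servo_tool", "payload": {
  "rows": [
    [[0,0,0.3],0,1.0],
    [[0,0,1.0],0,1.0],
    [[0,0,2.0],0,1.0],
    [[0,0,2.5],0,1.0],
    [[0,0,2.5],0,1.0]
  ]
}}

```text
clock: 13.87
eef_pos: [512.0, -181.1, 214.6]
tcp_rot: [-3.141, 0.001, 0.257]
contact_force: [0.3, -0.9, -2.0]
opening: 0.196
```

Request:
{"api": "servo_tool", "payload": {
  "rows": [
    [[0,0.5,2.3],0,1.0],
    [[0,2.0,0],0,1.0],
    [[0,4.0,0],0,1.0],
    [[0,4.0,0],0,1.0],
    [[0,4.0,0],0,1.0]
  ]
}}

```text
clock: 14.28
eef_pos: [512.2, -35.1, 237.4]
tcp_rot: [3.141, -0.001, 0.255]
contact_force: [0.4, 0.4, -1.6]
opening: 0.201
```

Request:
{"api": "servo_tool", "payload": {
  "rows": [
    [[0,4.0,0],0,1.0],
    [[0,4.0,0],0,1.0],
    [[0,4.0,0],0,1.0],
    [[0,4.0,0],0,1.0],
    [[0,3.0,0],0,1.0]
  ]
}}

```text
clock: 14.7
eef_pos: [512.1, 156.7, 237.3]
tcp_rot: [-3.141, -0.001, 0.258]
contact_force: [0.9, -0.2, -1.9]
opening: 0.201
```

Request:
{"api": "servo_tool", "payload": {
  "rows": [
    [[0.1,2.0,0],0,1.0],
    [[0,0,0],0,1.0],
    [[0,0,0],0,1.0],
    [[0,0,0],0,1.0],
    [[0,0,0],0,1.0]
  ]
}}

```text
clock: 15.12
eef_pos: [513.4, 172.8, 236.8]
tcp_rot: [3.141, 0.0, 0.256]
contact_force: [-0.4, -0.2, -1.4]
opening: 0.203
```

```bash
python3 - <<'E'
from h import *
f=grab("wrist","w12"); s=r.sense(); print(np.round(s["eef_pos"],2),s["tcp_rot"],s["contact_force"],s["opening"])
E
```

```text
[513.42 172.74 236.79] [3.14139787e+00 1.61524335e-04 2.55607588e-01] [ 0.39661349 -1.14630029 -1.65508281] 0.20001963747282359
```

View pics/w12.png

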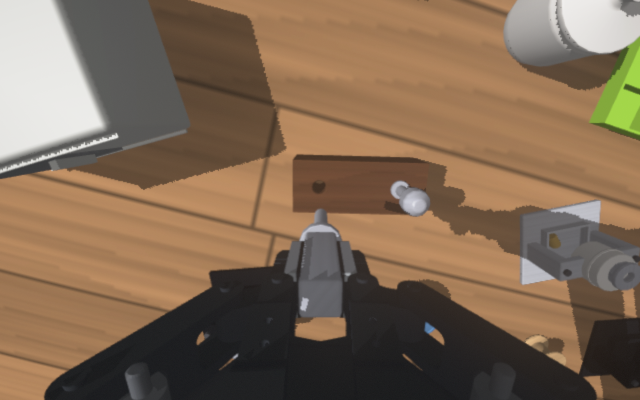

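Request:
{"api": "servo_tool", "payload": {
  "rows": [
    [[0.03,0.2,-2.0],0,1.0],
    [[0,0,-2.5],0,1.0],
    [[0,0,-2.5],0,1.0],
    [[0,0,-1.2],0,1.0],
    [[0,0,0],0,1.0]
  ]
}}

```text
clock: 15.58
eef_pos: [512.0, 174.2, 152.0]
tcp_rot: [3.141, 0.005, 0.255]
contact_force: [-0.4, -0.2, -1.6]
opening: 0.201
```

Request:
{"api": "servo_tool", "payload": {
  "rows": [
    [[0,0,0],0,1.0],
    [[0,0,0],0,1.0],
    [[0,0,0],0,1.0]
  ]
}}

```text
clock: 15.83
eef_pos: [514.7, 175.8, 156.0]
tcp_rot: [-3.141, -0.002, 0.256]
contact_force: [-0.2, 0.5, -1.5]
opening: 0.199
```

```bash
python3 - <<'E'
from ov import *
f=grab("wrist","w13"); s=r.sense(); print(np.round(s["eef_pos"],2),np.round(s["tcp_rot"],4),s["contact_force"])
p=s["eef_pos"]; t=p[:2]; zt=p[2]-84.6; H=(513.9,174.9)
overlay("w13",(270,160,370,250),8,[(t,4,zt,(0,0,255)),(t,5,zt+1,(0,0,255)),(H,7.5,57,(0,255,0))],"o13")
E
```

```text
[514.59 175.85 155.97] [-3.1414e+00 -2.2000e-03  2.5640e-01] [ 0.58027758 -0.04831092 -1.51859304]
```

View pics/o13.png

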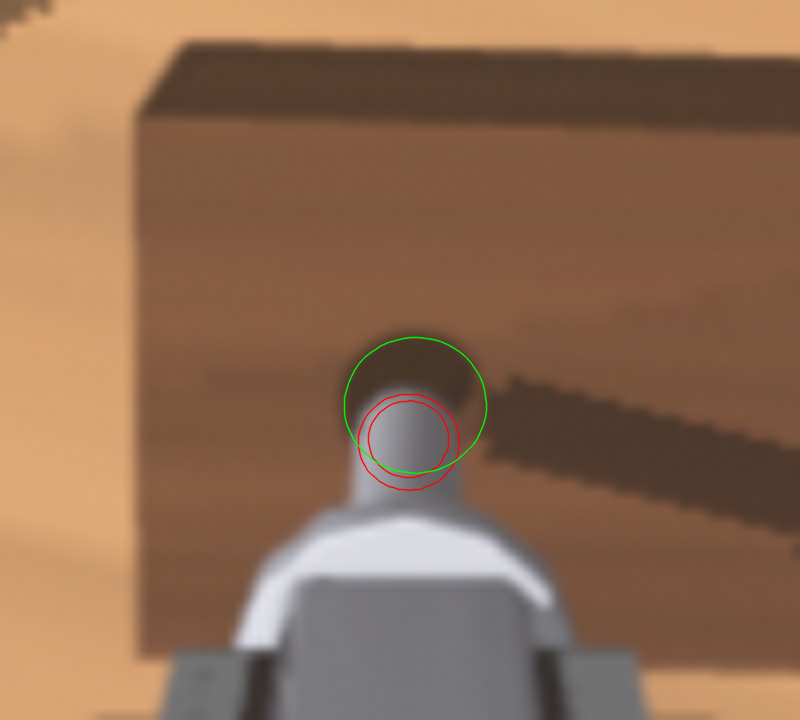

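Request:
{"api": "servo_tool", "payload": {
  "rows": [
    [[-0.05,-0.06,-0.8],0,1.0],
    [[0,0,-0.4],0,1.0],
    [[0,0,-0.2],0,1.0],
    [[0,0,-0.2],0,1.0],
    [[0,0,0],0,1.0]
  ]
}}

```text
clock: 16.3
eef_pos: [512.9, 175.1, 138.1]
tcp_rot: [3.142, 0.001, 0.257]
contact_force: [0.6, -0.7, -1.4]
opening: 0.2
```

Request:
{"api": "servo_tool", "payload": {
  "rows": [
    [[0,0,-0.2],0,1.0],
    [[0,0,-0.2],0,1.0],
    [[0,0,-0.2],0,1.0],
    [[0,0,0],0,1.0]
  ]
}}

```text
clock: 16.63
eef_pos: [513.0, 175.1, 132.3]
tcp_rot: [3.142, 0.001, 0.257]
contact_force: [0.1, 0.4, -1.6]
opening: 0.199
```

Request:
{"api": "servo_tool", "payload": {
  "rows": [
    [[0,0,-0.6],0,1.0],
    [[0,0,-0.6],0,1.0],
    [[0,0,-0.6],0,1.0],
    [[0,0,-0.6],0,1.0],
    [[0,0,-0.4],0,1.0]
  ]
}}

```text
clock: 17.05
eef_pos: [512.8, 175.0, 103.6]
tcp_rot: [3.142, 0.001, 0.257]
contact_force: [-0.2, 0.2, -1.7]
opening: 0.201
```

Request:
{"api": "servo_tool", "payload": {
  "rows": [
    [[0.05,0,-0.4],0,1.0],
    [[0,0,-0.4],0,1.0],
    [[0,0,-0.3],0,1.0],
    [[0,0,0],0,1.0]
  ]
}}

```text
clock: 17.38
eef_pos: [513.4, 175.1, 93.0]
tcp_rot: [3.142, 0.001, 0.257]
contact_force: [0.8, -0.7, -2.2]
opening: 0.197
```

Request:
{"api": "servo_tool", "payload": {
  "rows": [
    [[0,0,-0.15],0,1.0],
    [[0,0,-0.15],0,1.0],
    [[0,0,-0.1],0,1.0],
    [[0,0,0],0,1.0]
  ]
}}

```text
clock: 17.72
eef_pos: [513.7, 175.2, 89.6]
tcp_rot: [3.142, -0.0, 0.257]
contact_force: [0.5, -0.5, -2.0]
opening: 0.2
```

Request:
{"api": "servo_tool", "payload": {
  "rows": [
    [[0,0,-0.05],0,1.0],
    [[0,0,-0.05],0,1.0],
    [[0,0,0],0,1.0]
  ]
}}

```text
clock: 17.97
eef_pos: [513.7, 175.2, 88.7]
tcp_rot: [-3.142, -0.0, 0.257]
contact_force: [1.0, 0.6, -2.1]
opening: 0.205
```

Request:
{"api": "servo_tool", "payload": {
  "rows": [
    [[0,0,-0.04],0,1.0],
    [[0,0,-0.04],0,1.0],
    [[0,0,0],0,1.0]
  ]
}}

```text
clock: 18.22
eef_pos: [513.7, 175.2, 87.8]
tcp_rot: [3.142, 0.0, 0.257]
contact_force: [0.1, 1.3, -1.0]
opening: 0.199
```

Request:
{"api": "servo_tool", "payload": {
  "rows": [
    [[0,0,-0.03],0,1.0],
    [[0,0,0],0,1.0]
  ]
}}

```text
clock: 18.38
eef_pos: [513.7, 175.2, 87.7]
tcp_rot: [-3.142, -0.0, 0.257]
contact_force: [-0.4, 0.2, -0.4]
opening: 0.199
```

Request:
{"api": "servo_tool", "payload": {
  "rows": [
    [[0,0,-0.03],0,1.0],
    [[0,0,0],0,1.0],
    [[0,0,0],0,1.0]
  ]
}}

```text
clock: 18.63
eef_pos: [513.8, 175.2, 87.6]
tcp_rot: [-3.142, -0.0, 0.257]
contact_force: [-2.8, -1.3, 5.2]
opening: 0.199
```

Request:
{"api": "servo_tool", "payload": {
  "rows": [
    [[0,0,0],0,2.2],
    [[0,0,0],0,2.6],
    [[0,0,0],0,3.2],
    [[0,0,0],0,4.0],
    [[0,0,0],0,5.0]
  ],
  "squeeze": 20
}}

```text
clock: 19.05
eef_pos: [513.7, 175.2, 87.2]
tcp_rot: [-3.142, 0.0, 0.257]
contact_force: [-0.2, 0.9, -0.5]
opening: 0.579
```

Request:
{"api": "servo_tool", "payload": {
  "rows": [
    [[0,0,0],0,5.0],
    [[0,0,0],0,5.0],
    [[0,0,0],0,5.0]
  ]
}}

```text
clock: 19.3
eef_pos: [513.7, 175.2, 87.3]
tcp_rot: [3.142, 0.0, 0.257]
contact_force: [0.2, -0.2, 0.4]
opening: 0.584
```

```bash
python3 - <<'E'
from h import *
f=grab("wrist","w14"); s=r.sense(); print(np.round(s["eef_pos"],2),s["contact_force"],s["opening"])
crop("w14",230,150,430,340,4,"c14")
E
```

```text
[513.73 175.19  87.27] [-0.35558372 -0.41520312  0.10614803] 0.5899285950696985
```

View pics/c14.png

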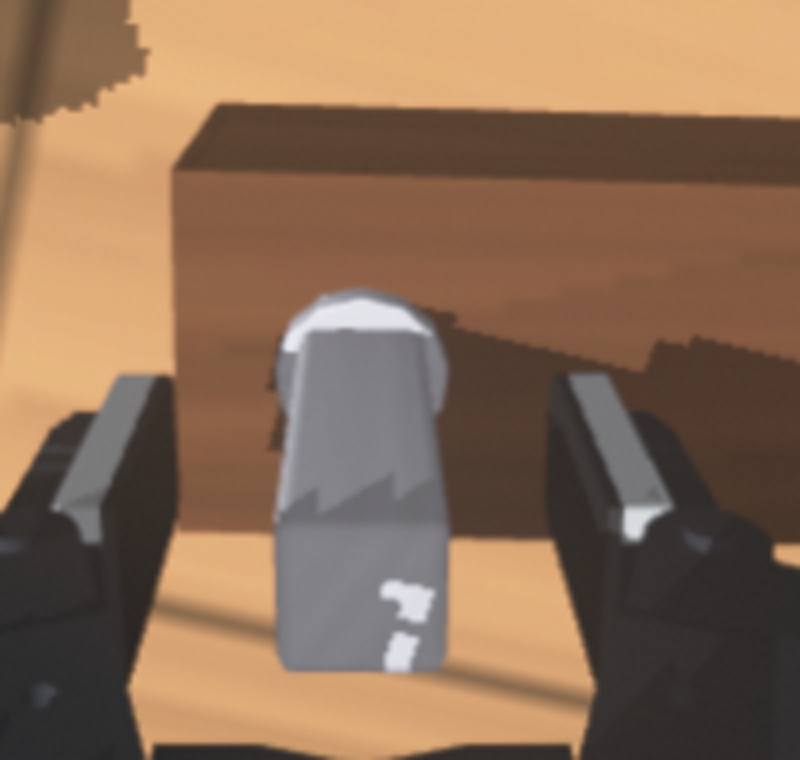

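The drift stands free and upright with its collar on the block. I retreat straight up.

Request:
{"api": "servo_tool", "payload": {
  "rows": [
    [[0,0,0.5],0,5.0],
    [[0,0,1.5],0,5.0],
    [[0,0,3.0],0,5.0],
    [[0,0,3.5],0,5.0],
    [[0,0,3.5],0,5.0]
  ]
}}

```text
clock: 19.77
eef_pos: [513.1, 175.0, 208.5]
tcp_rot: [3.142, 0.001, 0.257]
contact_force: [-0.3, 0.3, -0.0]
opening: 0.583
```

Request:
{"api": "servo_tool", "payload": {
  "rows": [
    [[-3.0,0,2.0],0,5.0],
    [[-3.5,0,0],0,5.0],
    [[-1,0,0],0,5.0],
    [[0,0,0],0,5.0],
    [[0,0,0],0,5.0]
  ]
}}

```text
clock: 20.18
eef_pos: [438.8, 175.3, 227.7]
tcp_rot: [-3.142, -0.001, 0.257]
contact_force: [0.6, -0.4, 0.0]
opening: 0.58
```

Request:
{"api": "servo_tool", "payload": {
  "rows": [
    [[0,0,0],0,5.0],
    [[0,0,0],0,5.0],
    [[0,0,0],0,5.0]
  ]
}}

```text
clock: 20.43
eef_pos: [439.5, 175.2, 227.0]
tcp_rot: [3.142, 0.0, 0.256]
contact_force: [-0.1, -0.7, -0.1]
opening: 0.585
```

```bash
python3 - <<'E'
from h import *
f=grab("wrist","w15"); s=r.sense(); print(np.round(s["eef_pos"],2),s["contact_force"],s["opening"],s["clock"])
print(proj(f,[[514.2,174.9,119],[514.2,174.9,63]]))
zs=[atd(f,u,v)[2] for u in range(300,460) for v in range(80,200) if f["depth"][v,u]>0]
zs=np.array(zs); print(zs.max())
grab("scene","s15"); grab("top","t15")
crop("w15",260,80,460,200,4,"c15"); crop("s15",290,110,450,250,5,"cs15")
E
```

```text
[439.33 175.16 226.92] [-0.27749819  0.34926303 -0.18881862] 0.5829831060556707 20.4833
[[344.52596791 119.98154504]
 [339.82687433 120.55957434]]
126.00842532788693
```

View pics/c15.png

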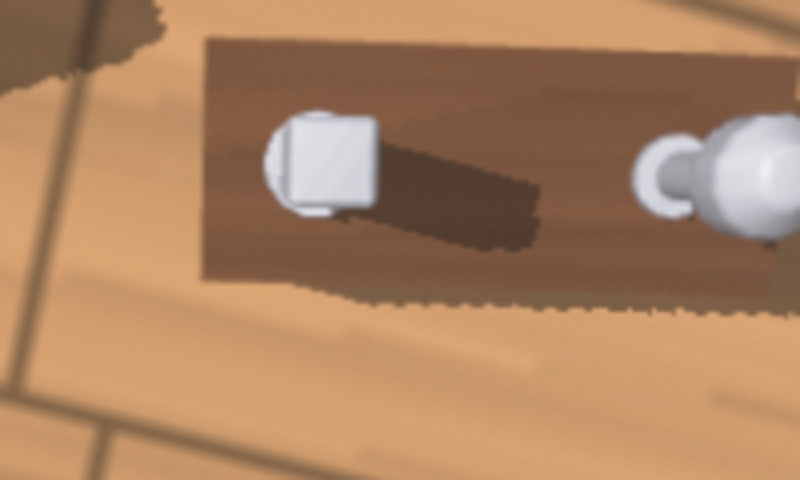

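View pics/cs15.png

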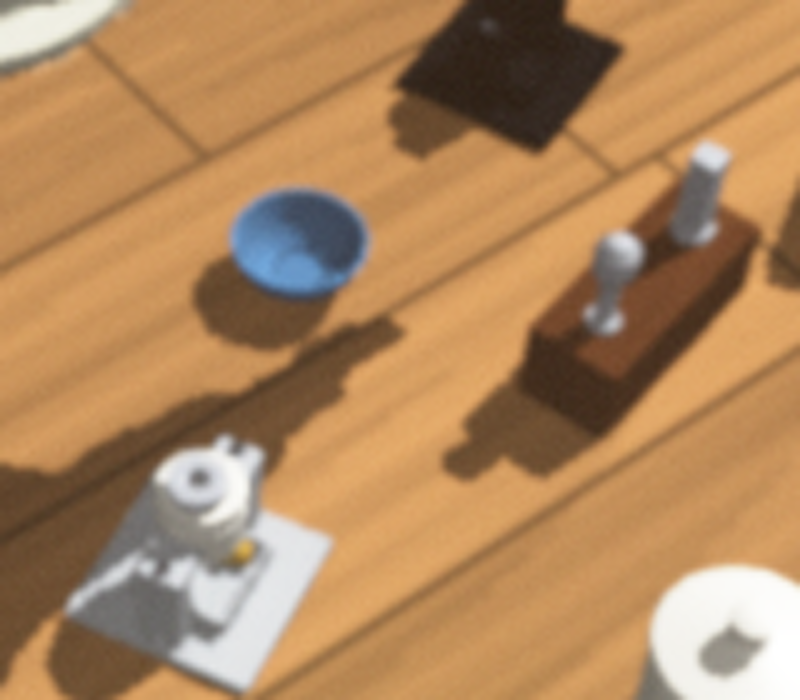

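View pics/t15.png

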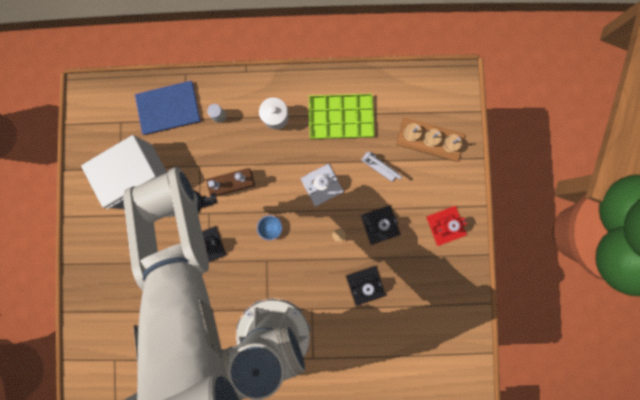

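The drift is upright and home at crop (330,160), looking as it did at the start. The core is in the dish at (240,550), and the other objects appear where they were.

```bash
python3 - <<'E'
from h import *
f=load("w15"); d=[atd(f,u,v)[2] for u in range(335,352) for v in range(112,130)]
d=np.array(d);print(np.median(d[d>110]), np.percentile(d[(d>58)&(d<70)],50) if ((d>58)&(d<70)).any() else None)
print(r.sign_off())
E
```

```text
118.41170746787195 None
the job is handed in; nothing more can be done
None
```

The core is out in the dish and the drift is back upright in its own hole of the tool block. The job was handed in at about 20.6 s of the 72 s allowed; the sign-off gives no verdict.

- **Finding the hole:** the wrist camera put the bush's top face at about 100.5 mm and its hole about 3.3 mm off the stand's axis. The tip went in first time, with no contact force.
- **Pushing out:** the push read up to 6 N at the steps I checked. The force fell back to the drift's weight once the core dropped.
- **Seating the collar:** the collar came down on the bush at about 12 N net, under the 20 N limit. A picture then showed the core lying in the dish.
- **Returning the drift:** it touched down at the same tool height as when I gripped it, within about 0.1 mm. Its handle top measured 118.4 mm against the expected 119 mm.

In the last pictures the core is still in the dish and the gripper is clear of everything. The reamer, canister, crimper, jar and spool all appear unmoved by eye. No check failed. The only disagreements were camera readings differing by about 0.5 mm or less from the model outlines of the bush hole and the tool-block hole. I corrected for these with small shifts before each insertion.

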